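Wind the pickle press until its clutch lets go

TASK

Shut the green pickle tub's flip lid, then wind the press beside it: turn the crank clockwise, as seen looking at the end of its handle, until it has gone stiff and the resistance suddenly drops away. Stop there, within a quarter turn, and let go, with the lid still shut and the dishes, bowl and spoon left where they stand.

Things in the scene. Friction and masses are not known exactly. Their poses are not given: they have to be found in the camera images.
- tub_mouth (a point): Green polypropylene tub fixed on the bamboo stand, 150 (x) by 140 (y) by 100 mm tall, on the left (+y) of the crank. Point: centre of its open mouth at rim height, 125 mm above the table. x points from the lid's free edge to its hinge edge (away from the robot), y along the hinge, z up. The lid's hinge line lies 75 mm along +x from here at rim height.
- lid (a joint): Angle of the flip lid: 0 = shut on the rim, 1.57 = upright, at most 1.8 (leaning back, away from the robot). It starts open, 1.3 to 1.7. The hinge is stiff: the lid stays where it is left and must be pushed all the way down, 1 to 2 N at the free edge.
- lid_handle (a point): Tip of the lid's small green knob: it stands 35 mm out of the lid's outer face (the upper face when shut), 30 mm from the middle of the free edge. The lid is a green panel, 150 (hinge to free edge) x 140 x 7 mm. z points out of the outer face, x towards the hinge.
- hub (a point): Point on the crank's shaft axis, level along the shaft with the handle's middle. z points along the shaft, outward and up: it leans 38 degrees from vertical towards the tub (stand's +y side). x points from the shaft to the handle and turns with the crank. Winding is clockwise seen from the handle's end: negative about z. The crank stays where it is left.
- handle (a point): Middle of the crank's handle: dark wooden cylinder, 26 mm in diameter, 60 mm long, parallel to the shaft, 55 mm from it, turning freely on its own pin; axes as hub. The steel crank arm (20 mm wide) lies 32 mm below this point along the shaft. The upper tier overhangs: grip it with the tool leaning along the shaft.
- shaft_foot (a point): Where the shaft leaves the grey winder, 140 mm above the table, 49 mm below hub along the shaft; fixed, axes of the stand (z up). Feel at the handle: about 1 N when free; after 0.7 to 11 rad of free turning it goes stiff, 5 to 8 N, for about 5 rad; near the end it may ease to 5 N for 1 rad; then the clutch lets go with a jerk, back to about 1 N.
- tier_edge (a point): Middle of the left (+y) lower edge of the bamboo upper tier that overhangs the crank: 280 mm above the table, board 15 mm thick, reaching 120 mm either way along x and 290 mm to -y, glass dishes on top. Axes of the stand. Keep the tool to its +y side.
- telltale (a joint): Tell-tale slide in metres, shut inside the winder's casing and not to be seen: stays 0 until the clutch lets go, then moves 6 mm for each further radian of crank. 0.0008 or more: the clutch is letting go (the jerk comes by about 0.003). Above 0.017 (about 0.4 turn past the jerk): overwound.
- dish_large: Clear glass side dish, 116 mm across, 45 mm tall, on the upper tier; origin under its centre. Leave alone.
- dish_small: Clear glass side dish, 84 mm across, 36 mm tall, on the upper tier; origin under its centre. Leave alone.
- black_bowl: Matte black ceramic bowl, 124 mm across, 60 mm tall, on the lower tier beneath the upper one; origin under its centre. Leave alone.
- spoon: Steel serving spoon, 200 mm long, lying on the counter to the left (+y) of the stand. Leave alone.

How it is judged:
On the way, in this order (a step that is already met when the one before it is completed fails the run):
1. the lid is shut before the clutch lets go (value of joint lid below 0.06 rad and value of joint telltale below 0.0005 m), for 0.2 s.
2. the clutch has let go (value of joint telltale above 0.0008 m), for 0.1 s.
At the end, for the whole second after the job is handed in: The lid is shut (under 0.06 rad), the clutch has let go (tell-tale at 0.8 mm or more), the crank has been turned no further than about 0.4 turn past that (tell-tale under 17 mm), and the robot has let go (value of joint lid below 0.06 rad and value of joint telltale between 0.0008 and 0.017 m); the robot touches nothing.
It fails at once if the press is overwound: cranked more than 0.4 turn past the let-go (value of joint telltale above 0.017 m).
It fails at once if a dish, the bowl or the spoon is moved more than 30 mm (distance of any of dish_large, dish_small, black_bowl, spoon from where it was at the start of the episode above 0.03 m).
It also fails if it takes over 72 s, if anything falls off the work surface, if the arm or the gripper's body presses on something with over 40 N, if the wrist force passes 120 N, or if a joint passes its speed limit or range.

ROBOT

A 7-joint arm with a two-finger parallel gripper is mounted at the origin on the work surface. World frame = base frame: x ahead of the robot, y to its left, z up, the work surface at z = 0. Lengths are in m, angles in rad, forces in N, time in s.
With the tool pointing down it reaches from about 0.4 to 0.85 m from the base axis. Payload 10.4 kg.
Tool frame: the origin (TCP) lies midway between the tips of the shut fingers; the grasp point (between the pads) lies 19 mm behind it (r.grasp_offset is the distance from the TCP to the grasp point, in m); x points along the fingers, y is the direction in which the jaws open and shut, and the axes are right-handed (so a half turn about x gives the same grasp; the last joint's range is limited). The gripper opens to 87 mm and grips with 3 to 60 N. Pads are 19 mm wide; open, the fingers measure 117 mm over their backs; the gripper's body (75 mm by 190 mm) begins 51 mm behind the grasp point.
Start: joints at [-1.342, 0.332, -0.065, 1.46, 0.022, 1.35, -0.088], TCP at [0.156, 0.605, 0.223] pointing down, gripper open.
Joint ranges: [-2.6, 2.6], [-0.5, 2.12], [-1.47, 1.34], [0.16, 2.42], [-1.27, 4.41], [0.06, 2.06], [-2.6, 2.6]. Speed limits (rad/s): [2.22, 2.22, 2.79, 2.79, 3.14, 3.14, 3.14].

INTERFACE

Orientations are given as a unit quaternion [x, y, z, w].
In Python, from bench import r, vision, close_job gives the robot as it stands. The module is installed in compiled form; this text tells all that it offers.
- The arm moves only by the shell command python3 -m pendant 'ROWS' [OPENING] [FORCE]. ROWS is text: rows parted by semicolons, each of 6 numbers parted by spaces: the shift along the tool's x, y, z in units of 0.25 m (1.0 is 0.25 m), then the turn, a rotation vector about the tool's x, y, z in units of 1.5 rad (1.0 is 1.5 rad). A call has 1 to 8 rows; each row is the pose to reach, as a shift and turn from the pose commanded when the call began, along the tool's axes at that moment; what a row does not reach only later rows make up. A row lasts 1/10 s, in which the tool goes at most 50 mm and 8.59 degrees, less where a joint would pass 70% of its speed; a pose out of reach is approached as far as the arm can. A call with a number of a shift or a turn outside -1 to 1 is refused whole. A call with a gripper value outside its range is refused whole. OPENING is the gripper command: -1 is shut, 1 is fully open, values between are in proportion, set as the call begins (- or left out, the last holds). The fingers move at their own pace and stop on an object; FORCE is the grip in N (left out, the last holds). Time passes only in rows, so rows that repeat a pose let the fingers close. It gives the time, the measured TCP pose, the force and the opening at its end, in the units of the state.
- r.read_state(): the state, without advancing time (a new reading comes with each control period).
- vision.camera(name): name is "side" or "top"; returns (picture, depth): 420x560x3 uint8, blue, green, red; 420x560 float32, m along the optical axis (not along the pixel's ray), 0 where there is no reading.
- vision.get_calibration(name): a dict with "camera_matrix" (3x3 intrinsics, pixels), "rvec" (rotation vector, rad) and "tvec" (3), from world to camera coordinates, as OpenCV has them. Camera axes: x right, y down, z forward; pixel columns grow to the right and rows downward; lengths in m; the calibration is good to about 2 mm. A picture is of the moment at which its call begins. get_calibration takes no time and is no camera call.
- close_job(): hands the job in, once; it reports no verdict.
The state is a dict: "time": time; "joint_positions": joint angles; "joint_vel": joint speeds; "joint_torque": joint torques, N m; "ee_pos": TCP position; "eef_rot": TCP orientation; "ft_force": force on the tool from outside, world axes, zero at the start; "torque": the same for the moment, N m; "width": finger opening in m.
Only numpy, scipy, OpenCV 4.12 (cv2) and the standard library are available. Lean on these libraries where they do the work, as an engineer would, in place of code of your own. Each camera call takes 0.05 s, during which the arm holds its last target. There are 200 camera calls.

## Working session

There is one attempt and no reset: what is moved stays moved. The work goes in short steps, Python scripts to look and compute and a shell command to move; the robot and the scene stay as the last step left them, time stands still between calls to the robot, and variables do not carry over. Pictures are saved under pics/ and viewed, about 8 in all and at most 12, crops included, and the job is handed in when it is done.

```bash
mkdir -p pics
cat > h.py <<'E'
import numpy as np, cv2
from scipy.spatial.transform import Rotation as R
from bench import r, vision
def grab(n,f=None):
    p,d=vision.camera(n); c=vision.get_calibration(n)
    if f: cv2.imwrite('pics/'+f,p)
    K=np.array(c['camera_matrix']);Rm=cv2.Rodrigues(np.array(c['rvec'],float))[0];t=np.array(c['tvec']).ravel()
    v,u=np.mgrid[:420,:560]
    q=np.stack([(u-K[0,2])/K[0,0]*d,(v-K[1,2])/K[1,1]*d,d],-1)
    W=(q-t)@Rm
    W[d==0]=np.nan
    return p,W
def proj(n,P):
    c=vision.get_calibration(n)
    return cv2.projectPoints(np.array(P,float).reshape(-1,1,3),np.array(c['rvec'],float),np.array(c['tvec'],float),np.array(c['camera_matrix'],float),None)[0].reshape(-1,2)
def pose():
    s=r.read_state(); return np.array(s['ee_pos']),R.from_quat(s['eef_rot'])
def rel(p,M):
    "row numbers to reach world position p, rotation matrix M"
    p0,R0=pose(); return np.round(np.r_[R0.inv().apply(np.array(p)-p0)/.25,(R0.inv()*R.from_matrix(M)).as_rotvec()/1.5],3)
E
python3 - <<'E'
from h import *
for n in('side','top'):
    p,W=grab(n,n+'0.png'); np.save(n+'0.npy',W)
    c=vision.get_calibration(n); Rm=cv2.Rodrigues(np.array(c['rvec'],float))[0]
    print(n,-Rm.T@np.array(c['tvec']).ravel(),Rm[2])
s=r.read_state();print(s['time'],s['ee_pos'],R.from_quat(s['eef_rot']).as_matrix().round(2))
E
```

```text
side [0.49660932 0.63227105 0.95025167] [ 0.05361597 -0.66009606 -0.74926532]
top [ 0.33448739 -0.06927869  1.36458935] [ 1.59192797e-01 -7.13556216e-04 -9.87247256e-01]
0.1 [0.15562401 0.60494687 0.22182757] [[-0.    0.25  0.97]
 [-0.    0.97 -0.25]
 [-1.   -0.    0.  ]]
```

View pics/side0.png

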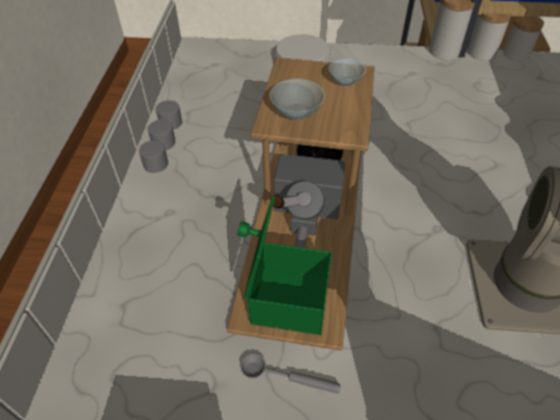

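View pics/top0.png

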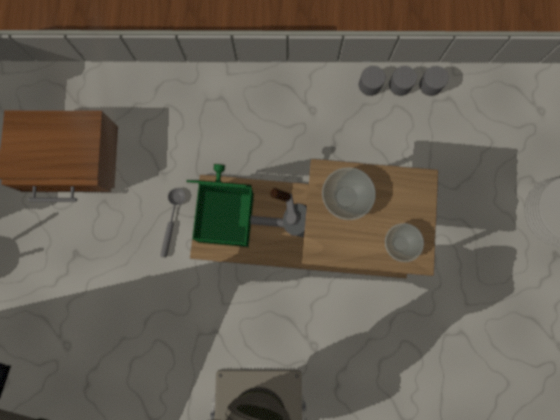

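The tub is at about (290,290) in side and (223,214) in top. The lid is upright on its far side with the knob at (245,230) / (219,170). The crank handle is dark, at (278,201) / (281,194).

Run:
```python
from h import *
for n in('side','top'):
    p=cv2.imread(f'pics/{n}0.png');W=np.load(n+'0.npy')
    hsv=cv2.cvtColor(p,cv2.COLOR_BGR2HSV)
    g=(hsv[...,0]>50)&(hsv[...,0]<80)&(hsv[...,1]>130)&(hsv[...,2]>30)&np.isfinite(W[...,2])
    Q=W[g]
    rim=Q[abs(Q[:,2]-.123)<.006]
    print(n,'rim',cv2.minAreaRect(rim[:,:2].astype(np.float32)*1000), 'green z max',Q[Q[:,2].argmax()], 'x max',Q[Q[:,0].argmax()])
    hi=Q[Q[:,2]>.16]; print('lid pts mean',hi.mean(0).round(3),hi.min(0).round(3),hi.max(0).round(3))
    # wood tier
    t=W[(abs(W[...,2]-.295)<.006)]; print('tier',cv2.minAreaRect(t[:,:2].astype(np.float32)*1000),len(t))
W=np.load('side0.npy')
for u,v in[(276,201),(280,201),(284,201),(290,200),(298,198),(303,198),(308,202),(303,187),(303,212),(303,235),(245,230),(265,220)]:print('s',u,v,W[v,u].round(3))
W=np.load('top0.npy')
for u,v in[(275,191),(279,193),(283,195),(288,198),(291,203),(291,210),(292,218),(219,168),(200,181),(240,183),(256,220)]:print('t',u,v,W[v,u].round(3))
a=cv2.imread('pics/side0.png')[150:270,220:360];b=cv2.imread('pics/top0.png')[150:270,185:325]
cv2.imwrite('pics/crop.png',np.hstack([cv2.resize(x,(400,343),interpolation=3)for x in(a,b)]))
```

```text
side rim ((525.6400146484375, 94.19332885742188), (141.72608947753906, 146.92803955078125), 84.5705795288086) green z max [0.5703091  0.06195557 0.27635803] x max [0.62157407 0.09700062 0.25428476]
lid pts mean [0.588 0.113 0.249] [0.563 0.022 0.161] [0.622 0.16  0.276]
tier ((323.27764892578125, -204.56402587890625), (333.8515319824219, 657.7924194335938), 72.10186767578125) 6888
top rim ((526.8200073242188, 90.51019287109375), (136.0841827392578, 148.10813903808594), 84.9839096069336) green z max [0.56496086 0.02727097 0.27839496] x max [0.61797946 0.08765202 0.2636784 ]
lid pts mean [0.586 0.077 0.265] [0.565 0.018 0.187] [0.618 0.127 0.278]
tier ((282.49993896484375, 6.69964599609375), (418.1265869140625, 1056.325439453125), 34.064613342285156) 10867
s 276 201 [ 0.566 -0.039  0.194]
s 280 201 [ 0.558 -0.04   0.193]
s 284 201 [ 0.552 -0.068  0.162]
s 290 200 [ 0.539 -0.082  0.151]
s 298 198 [ 0.522 -0.086  0.155]
s 303 198 [ 0.511 -0.088  0.154]
s 308 202 [ 0.5   -0.079  0.151]
s 303 187 [ 0.513 -0.117  0.158]
s 303 212 [ 0.51  -0.074  0.123]
s 303 235 [ 0.507 -0.062  0.056]
s 245 230 [0.608 0.096 0.263]
s 265 220 [0.577 0.055 0.244]
t 275 191 [ 0.57  -0.047  0.197]
t 279 193 [ 0.566 -0.056  0.192]
t 283 195 [ 0.564 -0.066  0.178]
t 288 198 [ 0.559 -0.079  0.163]
t 291 203 [ 0.547 -0.086  0.156]
t 291 210 [ 0.53  -0.086  0.149]
t 292 218 [ 0.508 -0.089  0.16 ]
t 219 168 [0.61  0.083 0.265]
t 200 181 [0.578 0.125 0.271]
t 240 183 [0.586 0.038 0.213]
t 256 220 [0.518 0.007 0.057]
```

View pics/crop.png

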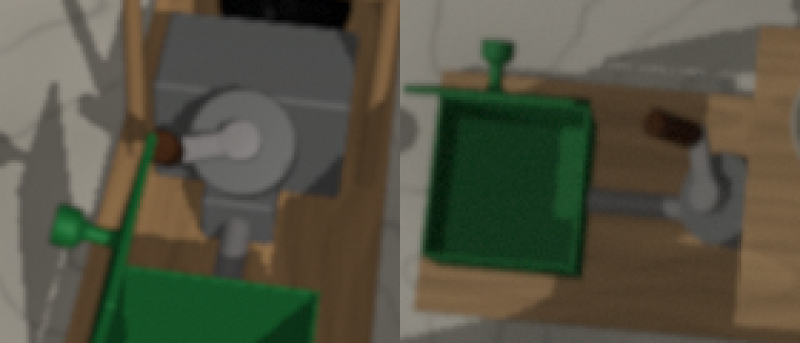

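```bash
cat > geo.py <<'E'
from h import *
yaw=np.deg2rad(-5.2)
X=np.array([np.cos(yaw),np.sin(yaw),0]);Y=np.array([-np.sin(yaw),np.cos(yaw),0]);Z=np.array([0,0,1.])
a=np.deg2rad(38); S=np.sin(a)*Y+np.cos(a)*Z; U=np.cross(S,X)
hinge=np.array([.526,.092,.125])+.075*X
E
python3 - <<'E'
from geo import *
from scipy.optimize import least_squares
P=[]
for n in('side','top'):
    p=cv2.imread(f'pics/{n}0.png').astype(int);W=np.load(n+'0.npy')
    m=(W[...,0]>.535)&(W[...,0]<.6)&(W[...,1]<-.015)&(W[...,1]>-.085)&(W[...,2]>.165)&(W[...,2]<.23)
    m&=(p[...,2]>p[...,0]*1.3); P.append(W[m]);print(n,m.sum(),W[m].mean(0))
    t=(abs(W[...,2]-.295)<.006)&(W[...,0]>.4)&(W[...,0]<.66)&(W[...,1]<0); q=W[t]; yy=(q)@Y; print('tier edge stand y',np.percentile(yy,[98,99.5]),'x',np.percentile(q@X,[1,99]))
P=np.vstack(P)
def f(v):
    H=np.array([v[0],v[1],.1786]);h=H+.055*(np.cos(v[2])*X+np.sin(v[2])*U)
    d=P-h;ax=d@S;rad=np.linalg.norm(d-np.outer(ax,S),axis=1)
    # signed distance to capped cylinder
    dr=rad-.013;da=abs(ax)-.03
    sd=np.minimum(np.maximum(dr,da),0)+np.hypot(np.maximum(dr,0),np.maximum(da,0))
    return np.r_[sd/.002,(v[0]-.5127)/.004,(v[1]+.07)/.004]
s=least_squares(f,[.5127,-.07,.26],loss='soft_l1');print(s.x,np.abs(f(s.x)[:-2]).mean()*2,'mm')
v=s.x;H=np.array([v[0],v[1],.1786]);h=H+.055*(np.cos(v[2])*X+np.sin(v[2])*U);print('H',H,'handle',h, 'H.Y',H@Y,'tub Y edge',np.array([.526,.092,0])@Y-.07)
p0,R0=pose()
t=hinge+.03*X+.04*Y;t[2]=.36; d=R0.as_matrix().T@(t-p0)/.25;print('to above',t,d)
E
```

```text
side 96 [ 0.56171951 -0.04024217  0.19030172]
tier edge stand y [-0.07118004 -0.06972165] x [0.41580415 0.63243774]
top 165 [ 0.56603914 -0.0546938   0.18496349]
tier edge stand y [-0.07550034 -0.0724729 ] x [0.4163161  0.63552453]
[ 0.51339895 -0.0658256   0.29759597] 1.205537424813013 mm
H [ 0.51339895 -0.0658256   0.1786    ] handle [ 0.56691677 -0.05793514  0.16867107] H.Y -0.019024020433307323 tub Y edge 0.06929410185670162
to above [0.63419317 0.12231896 0.36      ] [-0.55079265 -1.39345015  2.33489192]
```

```bash
python3 -m pendant '-0.18 0 0 0 0 0;-0.36 -0.05 0.05 0 0 0;-0.5 -0.12 0.15 0 0 0;-0.55 -0.22 0.31 0 0 0;-0.55 -0.32 0.48 0 0 0;-0.55 -0.42 0.65 0 0 0;-0.55 -0.52 0.82 0 0 0;-0.55 -0.62 0.99 0 0 0' -1 40; python3 -m pendant '0 -0.1 0.17 0 0 0;0 -0.2 0.34 0 0 0;0 -0.3 0.51 0 0 0;0 -0.4 0.68 0 0 0;0 -0.5 0.85 0 0 0;0 -0.6 0.98 0 0 0;0 -0.7 1 0 0 0;0 -0.75 1 0 0 0'
python3 - <<'E'
from geo import *
p0,R0=pose();print(p0,R0.as_matrix().round(2))
t=hinge+.03*X+.04*Y;t[2]=.36;print((R0.as_matrix().T@(t-p0)/.25).round(3), 'stand X in tool',(R0.as_matrix().T@X).round(3))
E
```

```text
time: 0.9
ee_pos: [0.3578, 0.3917, 0.3599]
eef_rot: [0.089, 0.702, -0.089, 0.701]
ft_force: [0.7, 0.8, 0.6]
width: 0.0308
time: 1.7
ee_pos: [0.5527, 0.1465, 0.3595]
eef_rot: [0.09, 0.701, -0.091, 0.701]
ft_force: [-0.2, -0.2, -0.1]
width: 0.0003
[0.552682   0.14654282 0.35952727] [[-0.    0.25  0.97]
 [-0.    0.97 -0.25]
 [-1.   -0.   -0.  ]]
[-0.002 -0.011  0.34 ] stand X in tool [-0.001  0.164  0.986]
```

```bash
python3 -m pendant '0 0 0.17 0 0 0;0 0 0.34 0 0 0;0.1 0 0.34 0 0 0;0.25 0 0.34 0 0 0;0.4 0 0.34 0 0 0;0.48 0 0.34 0 0 0;0.48 0 0.34 0 0 0'
python3 - <<'E'
from geo import *
p0,R0=pose();M=R0.as_matrix().T
print('rel hinge stand',(p0-hinge)@X,(p0-hinge)@Y,p0[2]-.125)
for d in (80,65,50,35,20,10,0,-2):
    b=np.deg2rad(d);t=hinge+(-.125*np.cos(b)+.003*np.sin(b))*X+.04*Y+(.125*np.sin(b)+.005*np.cos(b))*Z
    print(d,(M@(t-p0)/.25).round(2))
p,W=grab('side','lid1.png')
E
```

```text
time: 2.4
ee_pos: [0.6323, 0.1298, 0.2367]
eef_rot: [0.088, 0.704, -0.089, 0.7]
ft_force: [-0.7, -0.3, -0.2]
width: 0.0003
rel hinge stand 0.027442489595295376 0.04730129527365554 0.11171416416800611
80 [-0.05 -0.06 -0.18]
65 [-0.01 -0.08 -0.3 ]
50 [ 0.05 -0.1  -0.41]
35 [ 0.15 -0.11 -0.5 ]
20 [ 0.26 -0.12 -0.56]
10 [ 0.34 -0.12 -0.59]
0 [ 0.43 -0.12 -0.6 ]
-2 [ 0.45 -0.12 -0.6 ]
```

View pics/lid1.png

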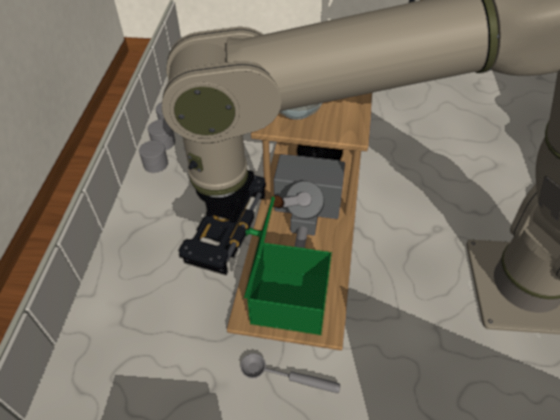

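The closed gripper is behind the lid (about (225,230)), with its long side along the jaw axis. Next I push the lid over along the arc.

```bash
python3 -m pendant '-0.03 -0.03 -0.1 0 0 0;-0.03 -0.06 -0.2 0 0 0;-0.01 -0.06 -0.3 0 0 0;0.05 -0.06 -0.41 0 0 0;0.15 -0.06 -0.5 0 0 0;0.26 -0.06 -0.56 0 0 0;0.34 -0.06 -0.59 0 0 0;0.4 -0.06 -0.6 0 0 0'; python3 -m pendant '0.02 0 0 0 0 0;0.04 0 0 0 0 0;0.05 0 0 0 0 0;0.05 0 0 0 0 0'
```

```text
time: 3.25
ee_pos: [0.4853, 0.1526, 0.1411]
eef_rot: [0.089, 0.701, -0.088, 0.702]
ft_force: [-0.9, 0.3, 1.3]
width: 0.0007
time: 3.65
ee_pos: [0.4865, 0.1522, 0.1323]
eef_rot: [0.09, 0.701, -0.088, 0.702]
ft_force: [-17.2, -4.6, 36.6]
width: 0.0004
```

```bash
python3 -m pendant '-0.1 0 0 0 0 0;-0.25 0 0 0 0 0;-0.4 0 0 0 0 0;-0.55 0 0 0 0 0;-0.7 0 0 0 0 0;-0.85 0 0 0 0 0' 1
python3 - <<'E'
from geo import *
H=np.array([.5134,-.0658,.1786])
p,W=grab('top','t2.png');Q=W[195:235,200:245].reshape(-1,3);
hsv=cv2.cvtColor(p,cv2.COLOR_BGR2HSV);g=(hsv[...,0]>50)&(hsv[...,0]<80)&(hsv[...,1]>130)&(W[...,2]<.2);Q=W[g];c=(Q-hinge)
print('lid z by distance',[(d,np.median(Q[abs(-c@X-d)<.01][:,2]).round(4)) for d in(.02,.05,.08,.11,.14)])
h=H+.055*(np.cos(.2976)*X+np.sin(.2976)*U)
for sg in(1,-1):
  yv=sg*X; M=np.c_[-S,yv,np.cross(-S,yv)]
  for k,l in((.13,'far'),(.004,'grip')):
    print(sg,l,rel(h+(k-.019)*S,M),h+(k-.019)*S)
print(r.read_state()['joint_positions'])
E
```

```text
time: 4.25
ee_pos: [0.4859, 0.1512, 0.3434]
eef_rot: [0.09, 0.701, -0.088, 0.702]
ft_force: [1.3, -0.2, 0.9]
width: 0.0406
lid z by distance [(0.02, np.float64(0.1324)), (0.05, np.float64(0.1319)), (0.08, np.float64(0.1323)), (0.11, np.float64(0.1328)), (0.14, np.float64(0.1312))]
1 far [ 0.374 -0.466  0.471  0.9   -0.365 -0.318] [0.57311146 0.0101478  0.25614014]
1 grip [ 0.769 -0.775  0.517  0.9   -0.365 -0.318] [ 0.56608079 -0.06710628  0.15685078]
-1 far [ 0.374 -0.466  0.471 -1.109  0.332 -0.381] [0.57311146 0.0101478  0.25614014]
-1 grip [ 0.769 -0.775  0.517 -1.109  0.332 -0.381] [ 0.56608079 -0.06710628  0.15685078]
[-0.73725049  0.01809296  0.35498163  1.56511027 -0.00766056  1.54913258
  0.93639372]
```

Lid surface is flat at z≈0.132, so it is shut.

```bash
python3 -m pendant '0 0 0.05 -0.09 0.027 -0.031;0 0 0.1 -0.18 0.054 -0.062;0 0 0.15 -0.27 0.081 -0.093;0 0 0.2 -0.36 0.108 -0.124;0 0 0.25 -0.45 0.135 -0.155;0 0 0.3 -0.54 0.162 -0.186;0 -0.05 0.35 -0.63 0.189 -0.217;0 -0.1 0.4 -0.72 0.216 -0.248' 1
cat >> geo.py <<'E'
H=np.array([.5134,-.0658,.1786]); M0=np.c_[-S,-X,np.cross(-S,-X)]
E
python3 - <<'E'
from geo import *
h=H+.055*(np.cos(.2976)*X+np.sin(.2976)*U)
print(rel(h+(.13-.019)*S,M0),r.read_state()['joint_positions'])
E
```

```text
time: 5.1
ee_pos: [0.5772, 0.1022, 0.3407]
eef_rot: [-0.395, 0.749, 0.175, 0.503]
ft_force: [0.3, -0.9, -0.4]
width: 0.0869
[ 0.457 -0.172 -0.106 -0.382  0.11  -0.135] [-0.63378211  0.46039261  0.30744001  1.14790168  0.21393308  1.87372209
  2.12232484]
```

Run:
```python
from geo import *
h=H+.055*(np.cos(.2976)*X+np.sin(.2976)*U)
M=np.c_[-S,X,np.cross(-S,X)]
print(rel(h+(.14-.019)*S,M))
```

```text
[ 0.418 -0.163 -0.103  1.698 -0.178 -0.144]
```

```bash
sed -i 's/^H=.*/H=np.array([.5134,-.0658,.1786]); M0=np.c_[-S,X,np.cross(-S,X)]/' geo.py
python3 -m pendant '0 0 0 0.099 -0.01 -0.008;0 0 0 0.198 -0.02 -0.016;0 0 0 0.297 -0.03 -0.024;0 0 0 0.396 -0.04 -0.032;0 0 0 0.495 -0.05 -0.04;0 0 0 0.594 -0.06 -0.05;0 0 0 0.69 -0.07 -0.058;0 0 0 0.79 -0.08 -0.066' 1
python3 - <<'E'
from geo import *
h=H+.055*(np.cos(.2976)*X+np.sin(.2976)*U)
print(rel(h+(.14-.019)*S,M0),r.read_state()['joint_positions'])
E
```

```text
time: 5.9
ee_pos: [0.5766, 0.1024, 0.3412]
eef_rot: [-0.066, 0.668, -0.277, 0.687]
ft_force: [0.3, -0.1, 0.3]
width: 0.087
[ 0.435 -0.15   0.055  0.901 -0.098 -0.076] [-0.84300325  0.38526671  0.49209599  1.28289789  0.26132309  1.7372615
  0.91583102]
```

```bash
python3 -m pendant '0 0 0 0.095 -0.011 -0.008;0 0 0 0.19 -0.021 -0.016;0 0 0 0.285 -0.031 -0.024;0 0 0 0.38 -0.041 -0.032;0 0 0 0.475 -0.052 -0.04;0 0 0 0.57 -0.062 -0.048;0 0 0 0.665 -0.073 -0.056;0 0 0 0.76 -0.083 -0.064' 1
python3 - <<'E'
from geo import *
h=H+.055*(np.cos(.2976)*X+np.sin(.2976)*U)
print(rel(h+(.14-.019)*S,M0),r.read_state()['joint_positions'])
E
```

```text
time: 6.7
ee_pos: [0.5765, 0.1027, 0.341]
eef_rot: [0.268, 0.368, -0.62, 0.639]
ft_force: [-0.0, -0.4, 0.1]
width: 0.087
[ 0.454 -0.007  0.094  0.141 -0.015 -0.012] [-1.01726215  0.46795945  0.68536956  1.28730857  0.29363158  1.74901773
 -0.2068482 ]
```

```bash
python3 -m pendant '0.15 -0.002 0.03 0.07 -0.007 -0.006;0.3 -0.004 0.06 0.141 -0.015 -0.012;0.454 -0.007 0.094 0.141 -0.015 -0.012;0.454 -0.007 0.094 0.141 -0.015 -0.012' 1
python3 - <<'E'
from geo import *
h=H+.055*(np.cos(.2976)*X+np.sin(.2976)*U)
print(rel(h+(.004-.019)*S,M0),r.read_state()['joint_positions'])
p,W=grab('side','s3.png');p2,_=grab('top','t3.png')
cv2.imwrite('pics/c3.png',np.hstack([cv2.resize(p[130:290,180:390],(400,305)),cv2.resize(p2[130:270,180:365],(400,305))]))
E
```

```text
time: 7.1
ee_pos: [0.5718, 0.0112, 0.2615]
eef_rot: [-0.321, -0.297, 0.666, -0.605]
ft_force: [-1.0, -0.3, 0.6]
width: 0.0871
[ 0.523  0.009 -0.012  0.002  0.002  0.005] [-0.98889952  0.44984693  0.74542596  1.51361462  0.31797969  1.54297954
 -0.39653375]
```

View pics/c3.png

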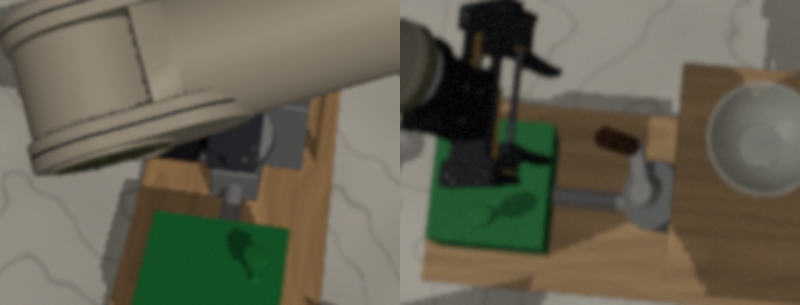

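The open jaws straddle the line to the handle (midpoint (545,114), handle (617,140) in the right half), so I go in along the shaft.

```bash
python3 -m pendant '0.13 0.002 -0.003 0 0 0;0.27 0.004 -0.006 0 0 0;0.4 0.007 -0.01 0 0 0;0.48 0.009 -0.012 0 0 0;0.523 0.009 -0.012 0.002 0.002 0.005;0.523 0.009 -0.012 0.002 0.002 0.005' 0.4
python3 - <<'E'
from geo import *
h=H+.055*(np.cos(.2976)*X+np.sin(.2976)*U)
print(rel(h+(.004-.019)*S,M0),r.read_state()['joint_positions'])
p2,_=grab('top','t4.png')
cv2.imwrite('pics/c4.png',cv2.resize(p2[140:250,220:365],(725,550),interpolation=3))
E
```

```text
time: 7.8
ee_pos: [0.5685, -0.0621, 0.1583]
eef_rot: [-0.324, -0.297, 0.661, -0.608]
ft_force: [0.4, -0.5, -0.1]
width: 0.0615
[ 0.017 -0.008  0.013  0.003 -0.002 -0.004] [-0.90953548  0.48854911  0.74452087  1.70590768  0.32280568  1.27415292
 -0.40708918]
```

View pics/c4.png

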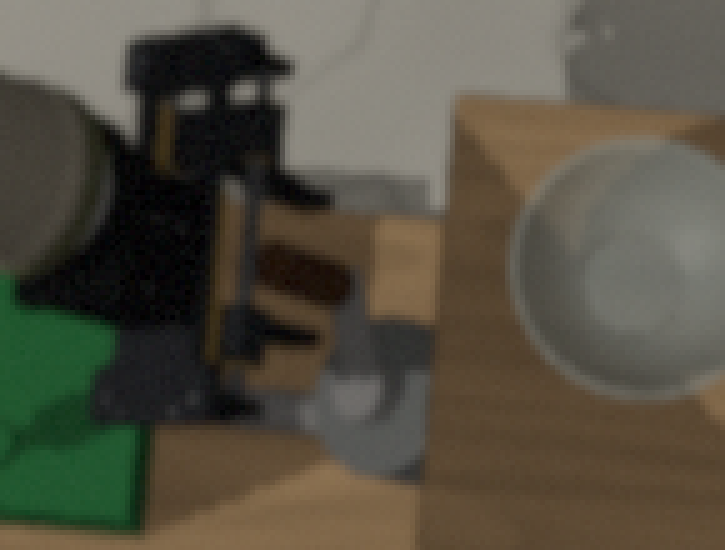

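The handle (305,272) lies between the fingers (300,195) and (290,335). Closing.

```bash
python3 -m pendant '0.01 -0.004 0.01 0 0 0;0.01 -0.004 0.01 0 0 0;0.01 -0.004 0.01 0 0 0;0.01 -0.004 0.01 0 0 0;0.01 -0.004 0.01 0 0 0;0.01 -0.004 0.01 0 0 0' -1 30
python3 - <<'E'
from geo import *
s=r.read_state();p0,R0=pose();g=p0+.019*S;d=g-H
print(d@X,d@U,d@S,np.hypot(d@X,d@U),np.arctan2(d@U,d@X),s['torque'])
M=R0.as_matrix();print('X,U,S in tool',(M.T@X).round(3),(M.T@U).round(3),(M.T@S).round(3))
th0=np.arctan2(d@U,d@X)
for k in range(1,9):
    t=th0-k*np.pi/8; print(k,((np.cos(t)-np.cos(th0))*.22).round(3),((np.sin(t)-np.sin(th0))*.22).round(3))
E
```

```text
time: 8.45
ee_pos: [0.5654, -0.0655, 0.1576]
eef_rot: [-0.323, -0.297, 0.662, -0.607]
ft_force: [-7.4, 4.1, 5.9]
width: 0.0252
0.05179359521946249 0.01690115915646725 0.005540912903959525 0.054481425151970506 0.31542311710749077 [ 0.43027214  1.66646091 -1.36316203]
X,U,S in tool [0.003 1.    0.004] [ 0.002  0.004 -1.   ] [-1.     0.003 -0.002]
1 0.01 -0.085
2 -0.013 -0.168
3 -0.066 -0.235
4 -0.141 -0.277
5 -0.226 -0.288
6 -0.309 -0.264
7 -0.376 -0.211
8 -0.418 -0.136
```

```bash
cat > st.py <<'E'
import sys
from geo import *
s=r.read_state();p0,R0=pose();g=p0+.019*S;d=g-H
th=np.arctan2(d@U,d@X);F=np.array(s['ft_force']);er=np.cos(th)*X+np.sin(th)*U;et=np.sin(th)*X-np.cos(th)*U
print('t',s['time'],'th',np.rad2deg(th).round(1),'rad',np.hypot(d@X,d@U).round(4),'S',(d@S).round(4),'Ftan(fwd)',(F@et).round(1),'Frad',(F@er).round(1),'Fs',(F@S).round(1),'w',s['width'])
c=np.deg2rad(float(sys.argv[1]));step=np.deg2rad(float(sys.argv[2]));n=int(sys.argv[3])
print(';'.join('0 %.3f %.3f 0 0 0'%((np.cos(c-k*step)-np.cos(c))*.22,-(np.sin(c-k*step)-np.sin(c))*.22) for k in range(1,n+1)),'end',np.rad2deg(c-n*step))
E
python3 -m pendant '0 0.01 0.085 0 0 0;0 -0.013 0.168 0 0 0;0 -0.066 0.235 0 0 0;0 -0.141 0.277 0 0 0'
python3 st.py -72 22.5 4
```

```text
time: 8.85
ee_pos: [0.5249, -0.1129, 0.1973]
eef_rot: [-0.325, -0.301, 0.66, -0.607]
ft_force: [-7.0, 25.0, -15.2]
width: 0.0253
t 8.85 th -71.7 rad 0.0502 S 0.0055 Ftan(fwd) -0.1 Frad -30.0 Fs 3.0 w 0.025273681959546025
0 -0.085 0.010 0 0 0;0 -0.168 -0.013 0 0 0;0 -0.235 -0.066 0 0 0;0 -0.277 -0.141 0 0 0 end -162.0
```

```bash
cat > st.py <<'E'
import sys
from geo import *
# args: commanded X,U (mm from old H), step deg, n ; hub offset O, radius Rr
O=np.array([-.0005,.0042]);Rr=.055
s=r.read_state();p0,R0=pose();g=p0+.019*S;d=g-H;d2=np.array([d@X,d@U])-O
th=np.arctan2(d2[1],d2[0]);F=np.array(s['ft_force']);er=np.cos(th)*X+np.sin(th)*U;et=np.sin(th)*X-np.cos(th)*U
print('t',round(s['time'],2),'th',np.rad2deg(th).round(1),'rad',np.hypot(*d2).round(4),'S',(d@S).round(4),'Ftan(fwd)',(F@et).round(1),'Frad',(F@er).round(1),'Fs',(F@S).round(1),'w',round(s['width'],4))
c=np.array([float(sys.argv[1]),float(sys.argv[2])])/1000;step=np.deg2rad(float(sys.argv[3]));n=int(sys.argv[4])
b=np.arctan2(*(c-O)[::-1]);rows=[]
for k in range(1,n+1):
    t=O+Rr*np.array([np.cos(b-k*step),np.sin(b-k*step)]);e=np.round((t-c)/.25,3);rows.append('0 %.3f %.3f 0 0 0'%(e[0],-e[1]))
print(';'.join(rows),'cmd angle',np.rad2deg(b-n*step).round(1),'cmd end',((c+e*.25)*1000).round(1))
E
python3 st.py 17.7 -52.3 22.5 4
```

```text
t 8.85 th -72.6 rad 0.0543 S 0.0055 Ftan(fwd) 0.3 Frad -30.0 Fs 3.0 w 0.0253
0 -0.091 -0.007 0 0 0;0 -0.173 -0.030 0 0 0;0 -0.240 -0.084 0 0 0;0 -0.282 -0.159 0 0 0 cmd angle -162.1 cmd end [-52.8 -12.5]
```

```bash
python3 -m pendant '0 -0.091 -0.007 0 0 0;0 -0.173 -0.030 0 0 0;0 -0.240 -0.084 0 0 0;0 -0.282 -0.159 0 0 0'
python3 st.py -52.8 -12.5 22.5 4
```

```text
time: 9.25
ee_pos: [0.458, -0.0803, 0.1764]
eef_rot: [-0.324, -0.297, 0.662, -0.607]
ft_force: [1.0, 4.8, 7.9]
width: 0.0257
t 9.25 th -161.2 rad 0.0563 S 0.0053 Ftan(fwd) -1.2 Frad -0.2 Fs 9.2 w 0.0257
0 -0.010 -0.085 0 0 0;0 0.014 -0.168 0 0 0;0 0.067 -0.235 0 0 0;0 0.142 -0.276 0 0 0 cmd angle -252.3 cmd end [-17.3  56.5]
```

```bash
python3 -m pendant '0 -0.010 -0.085 0 0 0;0 0.014 -0.168 0 0 0;0 0.067 -0.235 0 0 0;0 0.142 -0.276 0 0 0'
python3 st.py -17.3 56.5 22.5 4
```

```text
time: 9.65
ee_pos: [0.4991, -0.0267, 0.132]
eef_rot: [-0.323, -0.298, 0.661, -0.608]
ft_force: [-1.2, -2.8, 5.8]
width: 0.0252
t 9.65 th 107.7 rad 0.0569 S 0.0055 Ftan(fwd) -2.7 Frad -5.2 Fs 2.8 w 0.0252
0 0.085 -0.010 0 0 0;0 0.168 0.014 0 0 0;0 0.235 0.067 0 0 0;0 0.277 0.142 0 0 0 cmd angle 17.8 cmd end [52. 21.]
```

```bash
python3 -m pendant '0 0.085 -0.010 0 0 0;0 0.168 0.014 0 0 0;0 0.235 0.067 0 0 0;0 0.277 0.142 0 0 0'
python3 st.py 52 21 22.5 4
```

```text
time: 10.05
ee_pos: [0.5651, -0.0627, 0.1552]
eef_rot: [-0.323, -0.297, 0.662, -0.607]
ft_force: [-19.5, 5.9, 12.2]
width: 0.0253
t 10.05 th 17.5 rad 0.0543 S 0.0053 Ftan(fwd) -1.9 Frad -20.3 Fs 12.2 w 0.0253
0 0.009 0.085 0 0 0;0 -0.014 0.168 0 0 0;0 -0.068 0.235 0 0 0;0 -0.143 0.277 0 0 0 cmd angle -72.3 cmd end [ 16.2 -48.2]
```

```bash
sed -i 's/^O=.*/O=np.array([-.0025,.0042]);Rr=.0547/' st.py
python3 st.py 52 21 22.5 4
```

```text
t 10.05 th 16.9 rad 0.0562 S 0.0053 Ftan(fwd) -1.7 Frad -20.3 Fs 12.2 w 0.0253
0 -0.000 0.088 0 0 0;0 -0.025 0.169 0 0 0;0 -0.078 0.236 0 0 0;0 -0.154 0.276 0 0 0 cmd angle -72.9 cmd end [ 13.5 -48. ]
```

```bash
python3 -m pendant '0 0 0.088 0 0 0;0 -0.025 0.169 0 0 0;0 -0.078 0.236 0 0 0;0 -0.154 0.276 0 0 0'
python3 st.py 13.5 -48 22.5 4
```

```text
time: 10.45
ee_pos: [0.5228, -0.1129, 0.1974]
eef_rot: [-0.325, -0.297, 0.66, -0.608]
ft_force: [-2.1, 14.5, -4.1]
width: 0.0254
t 10.45 th -72.8 rad 0.0545 S 0.0055 Ftan(fwd) -0.9 Frad -14.2 Fs 5.5 w 0.0254
0 -0.085 0.009 0 0 0;0 -0.167 -0.016 0 0 0;0 -0.233 -0.070 0 0 0;0 -0.273 -0.145 0 0 0 cmd angle -163.0 cmd end [-54.8 -11.8]
```

```bash
python3 -m pendant '0 -0.085 0.009 0 0 0;0 -0.167 -0.016 0 0 0;0 -0.233 -0.070 0 0 0;0 -0.273 -0.145 0 0 0'
python3 st.py -54.8 -11.8 22.5 4
```

```text
time: 10.85
ee_pos: [0.4578, -0.0799, 0.1763]
eef_rot: [-0.325, -0.296, 0.661, -0.609]
ft_force: [9.6, -3.0, 4.0]
width: 0.0252
t 10.85 th -160.9 rad 0.0546 S 0.0054 Ftan(fwd) -7.1 Frad -8.0 Fs 1.8 w 0.0252
0 -0.009 -0.085 0 0 0;0 0.016 -0.167 0 0 0;0 0.070 -0.233 0 0 0;0 0.145 -0.273 0 0 0 cmd angle -253.0 cmd end [-18.5  56.4]
```

```bash
python3 -m pendant '0 -0.009 -0.085 0 0 0;0 0.016 -0.167 0 0 0;0 0.070 -0.233 0 0 0;0 0.145 -0.273 0 0 0'
python3 st.py -18.5 56.4 22.5 4
```

```text
time: 11.25
ee_pos: [0.4967, -0.0271, 0.1323]
eef_rot: [-0.323, -0.298, 0.662, -0.608]
ft_force: [-8.7, 0.7, 12.4]
width: 0.0253
t 11.25 th 108.3 rad 0.0563 S 0.0053 Ftan(fwd) -10.7 Frad -4.6 Fs 9.7 w 0.0253
0 0.085 -0.009 0 0 0;0 0.167 0.016 0 0 0;0 0.233 0.070 0 0 0;0 0.273 0.145 0 0 0 cmd angle 17.0 cmd end [49.8 20.2]
```

```bash
python3 -m pendant '0 0.085 -0.009 0 0 0;0 0.167 0.016 0 0 0;0 0.233 0.070 0 0 0'
python3 st.py 39.75 38.9 11.25 4
```

```text
time: 11.55
ee_pos: [0.5544, -0.0445, 0.1422]
eef_rot: [-0.323, -0.299, 0.661, -0.608]
ft_force: [-11.0, 7.0, -1.5]
width: 0.0248
t 11.55 th 42.4 rad 0.0561 S 0.0057 Ftan(fwd) -12.0 Frad -4.7 Fs 2.5 w 0.0248
0 0.024 0.036 0 0 0;0 0.040 0.075 0 0 0;0 0.049 0.117 0 0 0;0 0.049 0.160 0 0 0 cmd angle -5.6 cmd end [52.  -1.1]
```

```bash
python3 -m pendant '0 0.024 0.036 0 0 0;0 0.040 0.075 0 0 0;0 0.049 0.117 0 0 0'
python3 st.py 52 9.65 11.25 3
```

```text
time: 11.85
ee_pos: [0.5655, -0.0685, 0.1604]
eef_rot: [-0.325, -0.299, 0.659, -0.609]
ft_force: [-0.1, 8.2, -10.4]
width: 0.0254
t 11.85 th 8.9 rad 0.0553 S 0.0059 Ftan(fwd) -12.8 Frad 1.2 Fs -3.2 w 0.0254
0 -0.000 0.043 0 0 0;0 -0.009 0.085 0 0 0;0 -0.025 0.125 0 0 0 cmd angle -28.0 cmd end [ 45.8 -21.6]
```

```bash
python3 -m pendant '0 0 0.043 0 0 0;0 -0.009 0.085 0 0 0;0 -0.025 0.125 0 0 0'
python3 st.py 45.8 -21.6 11.25 3
```

```text
time: 12.15
ee_pos: [0.5576, -0.0939, 0.1806]
eef_rot: [-0.325, -0.298, 0.66, -0.609]
ft_force: [2.6, 6.9, -8.0]
width: 0.025
t 12.15 th -26.3 rad 0.0548 S 0.0058 Ftan(fwd) -10.3 Frad -2.9 Fs -1.9 w 0.025
0 -0.024 0.036 0 0 0;0 -0.054 0.066 0 0 0;0 -0.090 0.090 0 0 0 cmd angle -61.9 cmd end [ 23.3 -44.1]
```

```bash
python3 -m pendant '0 -0.024 0.036 0 0 0;0 -0.054 0.066 0 0 0;0 -0.090 0.090 0 0 0'
python3 st.py 23.3 -44.1 11.25 3
```

```text
time: 12.45
ee_pos: [0.5328, -0.1103, 0.1949]
eef_rot: [-0.325, -0.297, 0.66, -0.608]
ft_force: [0.5, 8.1, -3.2]
width: 0.0254
t 12.45 th -61.6 rad 0.0543 S 0.0056 Ftan(fwd) -3.8 Frad -7.5 Fs 2.5 w 0.0254
0 -0.040 0.016 0 0 0;0 -0.082 0.025 0 0 0;0 -0.125 0.025 0 0 0 cmd angle -95.6 cmd end [ -7.9 -50.4]
```

```bash
python3 -m pendant '0 -0.040 0.016 0 0 0;0 -0.060 0.021 0 0 0'
python3 st.py 8.3 -49.35 11.25 3
```

```text
time: 12.65
ee_pos: [0.5179, -0.113, 0.1981]
eef_rot: [-0.325, -0.297, 0.66, -0.609]
ft_force: [5.6, 3.2, -5.6]
width: 0.0252
t 12.65 th -78.0 rad 0.0541 S 0.0057 Ftan(fwd) -6.5 Frad -5.1 Fs -2.2 w 0.0252
0 -0.043 0.005 0 0 0;0 -0.085 0.001 0 0 0;0 -0.126 -0.012 0 0 0 cmd angle -112.3 cmd end [-23.2 -46.3]
```

```bash
python3 -m pendant '0 -0.043 0.005 0 0 0;0 -0.085 0.001 0 0 0'
python3 st.py -12.95 -49.6 11.25 3
```

```text
time: 12.85
ee_pos: [0.4967, -0.1113, 0.1981]
eef_rot: [-0.325, -0.297, 0.66, -0.609]
ft_force: [3.9, 6.4, -5.3]
width: 0.0251
t 12.85 th -100.6 rad 0.0541 S 0.0055 Ftan(fwd) -1.7 Frad -9.0 Fs -0.0 w 0.0251
0 -0.041 -0.013 0 0 0;0 -0.079 -0.033 0 0 0;0 -0.112 -0.060 0 0 0 cmd angle -134.7 cmd end [-41.  -34.6]
```

```bash
python3 -m pendant '0 -0.041 -0.013 0 0 0;0 -0.079 -0.033 0 0 0'
python3 st.py -32.7 -41.35 11.25 3
```

```text
time: 13.05
ee_pos: [0.4779, -0.1035, 0.1933]
eef_rot: [-0.325, -0.297, 0.66, -0.609]
ft_force: [5.1, 3.6, -4.3]
width: 0.0252
t 13.05 th -123.0 rad 0.0541 S 0.0055 Ftan(fwd) -0.8 Frad -7.5 Fs -0.9 w 0.0252
0 -0.033 -0.027 0 0 0;0 -0.061 -0.060 0 0 0;0 -0.081 -0.098 0 0 0 cmd angle -157.3 cmd end [-53.  -16.9]
```

```bash
python3 -m pendant '0 -0.033 -0.027 0 0 0'
python3 st.py -40.95 -34.6 8 2
```

```text
time: 13.15
ee_pos: [0.4701, -0.0977, 0.1893]
eef_rot: [-0.325, -0.297, 0.66, -0.609]
ft_force: [6.6, 3.5, -1.5]
width: 0.0251
t 13.15 th -134.1 rad 0.0542 S 0.0054 Ftan(fwd) -1.6 Frad -7.4 Fs 1.3 w 0.0251
0 -0.020 -0.023 0 0 0;0 -0.037 -0.048 0 0 0 cmd angle -150.7 cmd end [-50.2 -22.6]
```

Resistance stiffened at about 500° of turning. It fell from 6–12 N to about 1 N at roughly 820–840° and stayed low for three readings, so the clutch has let go. I release and back out along the shaft.

```bash
python3 -m pendant '0 0 0 0 0 0;0 0 0 0 0 0;0 0 0 0 0 0;0 0 0 0 0 0;-0.05 0 0 0 0 0;-0.15 0 0 0 0 0;-0.3 0 0 0 0 0;-0.45 0 0 0 0 0' 0.3; python3 -m pendant '-0.15 0 0 0 0 0;-0.3 0 0 0 0 0;-0.45 0 0 0 0 0;-0.45 0 0 0 0 0'
python3 - <<'E'
from geo import *
p,W=grab('side','s9.png');p2,W2=grab('top','t9.png')
hsv=cv2.cvtColor(p2,cv2.COLOR_BGR2HSV);g=(hsv[...,0]>50)&(hsv[...,0]<80)&(hsv[...,1]>130);Q=W2[g];c=(Q-hinge)
print('lid z',[(d,np.median(Q[abs(-c@X-d)<.01][:,2]).round(4)) for d in(.02,.05,.08,.11,.14)])
cv2.imwrite('pics/c9.png',np.hstack([cv2.resize(p,(400,300)),cv2.resize(p2[130:270,150:450],(400,300))]))
print(r.read_state()['ft_force'])
E
```

```text
time: 13.95
ee_pos: [0.475, -0.0287, 0.2796]
eef_rot: [-0.324, -0.297, 0.661, -0.608]
ft_force: [0.2, 0.2, -0.1]
width: 0.0567
time: 14.35
ee_pos: [0.482, 0.0432, 0.3699]
eef_rot: [-0.326, -0.297, 0.659, -0.61]
ft_force: [0.1, -0.3, -0.9]
width: 0.0565
lid z [(0.02, np.float64(0.1323)), (0.05, np.float64(0.132)), (0.08, np.float64(0.1328)), (0.11, np.float64(0.1329)), (0.14, np.float64(0.1322))]
[-0.06895335 -0.06929958 -0.65701321]
```

View pics/c9.png

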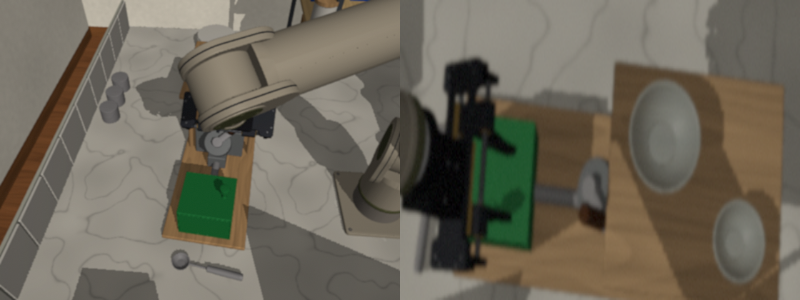

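The lid is flat and shut. The dishes and spoon have not moved, and the gripper is clear of everything. The handle is at (590,218) in the right half.

```bash
python3 -c "
from bench import r,close_job
print(close_job(), r.read_state()['ft_force'])"
```

```text
the job is handed in; nothing more can be done
the job is handed in; nothing more can be done
```

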